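# Close the spindle cover and fit the right socket on the nut

### The arm

A 6-joint arm with a two-finger parallel gripper is mounted at the origin on the work surface. World frame = base frame: x ahead of the robot, y to its left, z up, the work surface at z = 0. Lengths are in m, angles in rad, forces in N, time in s.
With the tool pointing down it reaches from about 0.325 to 0.775 m from the base axis. Payload 9.3 kg.
Tool frame: the origin (TCP) lies midway between the tips of the shut fingers; the grasp point (between the pads) lies manip.grip_depth behind it (manip.grip_depth is the distance from the TCP to the grasp point, in m); z points along the fingers, y is the line along which they close (so a half turn about z gives the same grasp; the last joint's range is limited). The gripper opens to 85 mm and grips with 20 to 120 N. Pads are 22 mm wide; open, the fingers measure 114 mm over their backs; the gripper's body (76 mm by 85 mm) begins 54 mm behind the grasp point. The pads swing forward as they close: fully open they stand 13 mm farther back than shut.
Start: joints at [1.124, 0.259, 0.021, 1.334, 0, 1.418], TCP at [0.159, 0.526, 0.231] pointing down, gripper open.
Joint ranges: [-3.04, 3.04], [-0.91, 1.82], [-1.04, 1.36], [-1.92, 1.95], [-1.52, 1.45], [-3.14, 3.14]. Speed limits (rad/s): [2.22, 2.22, 2.79, 3.14, 3.14, 3.14].

### API

Orientations are given as a rotation vector (axis times angle).
In Python, from rig import manip, viewer, nets gives the robot as it stands.
- The arm moves only by the tool move_arm, never from a script. Its argument "series" is a list of rows, each a list of 7 numbers: the shift along the world's x, y, z normalised to -1 to 1, where 1 is 0.12 m, then the turn, a rotation vector about the world's x, y, z normalised to -1 to 1, where 1 is pi/4 rad, then the closure in counts, from 0 (fully open) to 255 (shut). A call has 1 to 20 rows; each row shifts and turns the commanded pose from where the row before left it; what a row does not reach is not made up. A row lasts 1/8 s, in which the tool goes at most 62.5 mm and 10.7 degrees, less where a joint would pass 70% of its speed; a pose out of reach is approached as far as the arm can. A call with a number of a shift or a turn outside -1 to 1 is refused whole. A call with a gripper value outside its range is refused whole. The fingers move at their own pace and stop on an object; "newtons" is the grip in N (left out, the last holds). Time passes only in rows, so rows that do not move let the fingers close. It gives the time, the measured TCP pose, the force, the opening and the grip force at its end, in the units of the state.
- manip.state(): the state, without advancing time (a new reading comes with each control period).
- viewer.snapshot(name): name is "scene" or "top"; returns a dict with "image" (480x640x3 uint8, blue, green, red), "fx", "fy", "cx", "cy" (pixels), "cam_to_world" (4x4, takes a point from camera to world coordinates). Camera axes: x right, y up, looking along -z (the intrinsics and any distortion apply to the point x, -y, -z); pixel columns grow to the right and rows downward; lengths in m; the calibration is good to about 2 mm. A picture is of the moment at which its call begins. There is no depth.
- manip.sign_off(): hands the job in; it is judged then, once.
Trained networks look in the newest picture that a camera, given by its name, has taken for a name from the list of things; names that differ only in an ending like _2 or _b are one class to them, and where a whole thing is asked for, a point or a joint stands for the part that bears it (a point fixed in the world has none). Each returns a list of dicts, best first, with "conf" (0 to 1); they miss things now and then, are a little off and sometimes report something else, mostly with a low value. They report only what shows in the picture. A call takes as long as a camera call.
- nets.outline_of(camera, query): "region" (480x640 bool, what is visible of it) and "box" ([left, top, right, bottom] in pixels, round what is visible of it).
The state is a dict: "clock": time; "joint_positions": joint angles; "dq": joint speeds; "effort": joint torques, N m; "eef_pos": TCP position; "ee_rot": TCP orientation; "wrist_force": force on the tool from outside, world axes, zero at the start; "moment": the same for the moment, N m; "opening": finger opening in m; "finger_force": force on a finger pad.
Only numpy, scipy, OpenCV 4.12 (cv2) and the standard library are available. Lean on these libraries where they do the work, as an engineer would, in place of code of your own. Each camera call takes 0.05 s, during which the arm holds its last target. There are 200 camera calls.

### The job

Swing the open cover of the grey spindle unit down until it is fully closed, so that the spindle nut stands in its round opening. Then find, by trying if need be, which of the three sockets fits that nut, and seat it fully on it: resting squarely on the nut's flange, neither perched on top of the nut nor slipped down over the flange. Stand the other two sockets upright on the bench, do not knock any bottle over, and finish still gripping the right socket and pressing it lightly down on the nut, with the cover closed.

Things in the scene. Friction and masses are not known exactly. Their poses are not given: they have to be found in the camera images.
- unit: fixed grey spindle unit, tray 170 x 160 mm, 55 mm high, and a rear deck; origin on the spindle axis at bench height, x to the rear. A right socket's foot stops at nut_seat; one too small stays 14 mm higher, on top of the nut; one too large slips over the flange and ends 6 mm lower, on a collar. Two spare nuts are parked 122 mm to the rear, 50 mm to either side, as high
- nut_seat (a point): on the vertical spindle axis, at the top face of the spindle nut's flange (75 mm above the bench); z up, x to the unit's rear and square to a pair of the nut's flats. Nut size varies and is not told: 14, 22 or 33 mm across flats, flange diameter 20, 29.4 or 43, 6 mm thick. The hexagon rises 14 mm above this point (top 6 mm tapered 2.7 mm a side), the stud 3 mm more
- cover (a joint): angle of the aluminium cover: 0 closed, 0.7 to 1.05 rad at the start, 1.3 fully open. Stiff friction hinge (0.5 N m): stays where left, pushed down with a few N at the handle. Plate 170 mm from hinge to front edge, 160 wide, 8 thick, a 66 mm round opening in its middle around the nut; closed, its top is 63.5 mm above the bench
- cover_handle (a point): middle of the cover's black bar handle near its front edge: a round 10 mm bar, 70 mm long, between two posts as thick. The bar runs along y of this frame; its centre is 22 mm above the cover's outer face. The frame turns with the cover, z normal to the outer face. Push it from behind and above to close
- cover_hinge (a point): point on the hinge line at its middle, at the cover's underside and rear; y along the hinge line. The front edge rises on opening. Closed, the bar's centre lies 150 mm in front of this point (along -x of nut_seat) and 30 mm above it; the nut axis lies 85 mm in front
- socket_small_mid (a point): the small socket: steel socket, 60 mm tall, standing mouth down on the bench; hexagonal outside (24 mm across flats) and inside (pocket 16 mm across flats, 26 mm deep, open below; takes a 14 mm nut). This point: its centre, 30 mm over its foot. z up; x square to one pair of outer flats, which are parallel to the pocket's flats. Grip across any pair of flats
- socket_mid_mid (a point): the middle socket: steel socket, 60 mm tall, standing mouth down on the bench; hexagonal outside (32 mm across flats) and inside (pocket 24 mm across flats, 26 mm deep, open below; takes a 22 mm nut). This point: its centre, 30 mm over its foot. z up; x square to one pair of outer flats, which are parallel to the pocket's flats. Grip across any pair of flats
- socket_large_mid (a point): the large socket: steel socket, 60 mm tall, standing mouth down on the bench; hexagonal outside (43 mm across flats) and inside (pocket 35 mm across flats, 26 mm deep, open below; takes a 33 mm nut). This point: its centre, 30 mm over its foot. z up; x square to one pair of outer flats, which are parallel to the pocket's flats. Grip across any pair of flats
- socket_small: the small socket's body, origin at the middle of its foot, 30 mm below its centre
- socket_mid: the middle socket's body, origin at the middle of its foot
- socket_large: the large socket's body, origin at the middle of its foot
- nut_a: one of the three fixed steel flange nuts, on the spindle or parked; origin at the middle of the flange's underside, 69 mm above the bench. Which of the three sizes it has is not told: it is found by trying or looking
- nut_b: one of the three fixed steel flange nuts, on the spindle or parked; origin at the middle of the flange's underside, 69 mm above the bench. Which of the three sizes it has is not told: it is found by trying or looking
- nut_c: one of the three fixed steel flange nuts, on the spindle or parked; origin at the middle of the flange's underside, 69 mm above the bench. Which of the three sizes it has is not told: it is found by trying or looking
- bottle0_mid (a point): bystander: small round dark green bottle with a white cap, 42 mm diameter, 98 mm tall; this point is half-way up, z up
- bottle1_mid (a point): bystander: small round cream-white bottle with a white cap, 42 mm diameter, 98 mm tall; this point is half-way up, z up
- bottle2_mid (a point): bystander: small round dark brown bottle with a white cap, 42 mm diameter, 98 mm tall; this point is half-way up, z up

How it is judged:
By the outcome, as a careful person would: the job done as asked, in the order asked, and still so for the second after the job is handed in, while the arm keeps its last pose, push and grip.
It also fails if it takes over 72 s, if anything falls off the work surface, if the arm or the gripper's body presses on something with over 40 N, if the wrist force passes 120 N, or if a joint passes its speed limit or range.

## Working session

There is one attempt and no reset: what is moved stays moved. The work goes in short steps, Python scripts to look and compute and a tool call to move; the robot and the scene stay as the last step left them, time stands still between calls to the robot, and variables do not carry over. Pictures are saved under pics/ and viewed, at most 10 in all, crops included, and the job is handed in when it is done.

Besides the shell and the picture viewer there is one more tool, called by a JSON object that holds its "api" and its "payload", one argument or row to a line. move_arm: Moves the arm, as the interface text tells. Its arguments: {"type":"object","properties":{"series":{"type":"array","items":{"type":"array","items":{"type":"number"}}},"newtons":{"type":"number"}},"required":["series"]}

```bash
mkdir -p pics
cat > h.py <<'E'
import numpy as np, cv2, pickle
from rig import manip, viewer, nets
def ray(s,u,v):
    T=np.array(s["cam_to_world"]); d=np.array([(u-s["cx"])/s["fx"],-(v-s["cy"])/s["fy"],-1.])
    return T[:3,3],T[:3,:3]@d
def atz(s,u,v,z):
    o,d=ray(s,u,v); return o+d*(z-o[2])/d[2]
def proj(s,P):
    T=np.array(s["cam_to_world"]); p=(np.atleast_2d(P)-T[:3,3])@T[:3,:3]
    return np.c_[s["cx"]+s["fx"]*p[:,0]/-p[:,2], s["cy"]-s["fy"]*p[:,1]/-p[:,2]]
def both(u1,u2):
    # u=(snap,u,v)
    A=[];b=[]
    for s,u,v in (u1,u2):
        o,d=ray(s,u,v); d/=np.linalg.norm(d); M=np.eye(3)-np.outer(d,d); A.append(M); b.append(M@o)
    return np.linalg.lstsq(np.vstack(A),np.hstack(b),rcond=None)[0]
E
python3 - <<'E'
from h import *
print(manip.grip_depth, manip.state())
for c in("scene","top"):
    s=viewer.snapshot(c); print(c,{k:v for k,v in s.items() if k!="image"}); cv2.imwrite(f"pics/{c}0.png",s["image"])
    pickle.dump(s,open(c+"0.pkl","wb"))
    for q in["unit","cover","cover_handle","socket_small","socket_mid","socket_large","nut_a","bottle0_mid","bottle1_mid","bottle2_mid"]:
        for r in nets.outline_of(c,q)[:4]:
            m=r["region"]; y,x=np.nonzero(m); print(q,round(r["conf"],2),np.round(r["box"]),len(x),x.mean().round(1) if len(x) else None,y.mean().round(1) if len(x) else None)
E
```

```text
0.0187 {'clock': 0.0, 'joint_positions': array([ 1.12443694e+00,  2.59216463e-01,  2.07710336e-02,  1.33369575e+00,
       -1.02916815e-05,  1.41820561e+00]), 'dq': array([ 0.00042123, -0.00120421, -0.00023029, -0.00136251,  0.00045463,
       -0.00019664]), 'effort': array([-3.11729445e-04, -5.55649424e+01,  3.44524205e+01,  1.38483211e-02,
       -1.74856023e-04, -1.25368558e-05]), 'eef_pos': array([0.15914235, 0.52618824, 0.23065663]), 'ee_rot': array([-4.59736495e-01, -3.10738020e+00,  2.02299353e-03]), 'wrist_force': array([0.4351673 , 0.20570935, 0.07326298]), 'moment': array([-0.00522167,  0.00956702, -0.02627084]), 'finger_force': 0.0, 'opening': 0.08552893998702886}
scene {'fx': 472.26010505833096, 'fy': 472.26010505833096, 'cx': 324.9246592817311, 'cy': 235.49397001245998, 'cam_to_world': array([[-0.2949659 , -0.7472767 ,  0.59546003,  1.03933364],
       [ 0.95547472, -0.23586084,  0.17730686,  0.10088886],
       [ 0.00794841,  0.62124648,  0.7835749 ,  0.76415446],
       [ 0.        ,  0.        ,  0.        ,  1.        ]])}
unit 0.66 [380. 233. 528. 403.] 16118 457.6 
[... 1216 characters left out ...]
er_handle 0.84 [142. 187. 239. 225.] 2801 193.8 207.3
cover_handle 0.29 [420. 277. 442. 301.] 303 429.1 289.4
socket_small 0.55 [347. 279. 360. 292.] 156 350.8 283.7
socket_mid 0.85 [421. 275. 442. 300.] 358 429.5 288.7
socket_large 0.84 [373. 220. 400. 248.] 555 386.6 232.4
nut_a 0.88 [216. 160. 236. 183.] 353 224.1 170.7
nut_a 0.76 [167. 171. 183. 184.] 176 174.5 175.7
nut_a 0.51 [199. 225. 213. 236.] 94 204.0 232.7
bottle0_mid 0.89 [315. 149. 337. 178.] 547 325.4 162.1
bottle0_mid 0.56 [142. 160. 267. 284.] 10151 204.2 222.7
bottle1_mid 0.96 [409. 142. 439. 173.] 612 422.9 155.5
bottle1_mid 0.23 [144. 156. 265. 284.] 10322 204.0 222.7
bottle2_mid 0.96 [452. 338. 484. 360.] 613 468.0 347.4
```

Run:
```python
from h import *
a=pickle.load(open("scene0.pkl","rb"))["image"]; b=pickle.load(open("top0.pkl","rb"))["image"]
A=cv2.resize(a[220:420,370:540],None,fx=2.9,fy=2.9,interpolation=3)
B=cv2.resize(b[145:295,130:280],None,fx=3.86,fy=3.86,interpolation=3)[:, :]
w=np.zeros((600,800,3),np.uint8); 
cv2.imwrite("pics/cs.png",A); cv2.imwrite("pics/ct.png",B)
S,T=[pickle.load(open(n+"0.pkl","rb")) for n in("scene","top")]
for n,u,v in (("small",(311,224.5),(353.5,285.5)),("mid",(243,205.5),(431,288)),("large",(259.5,257),(387,233.5)),("b0",(294.5,336),(325.5,163)),("b1",(182,311),(423,156)),("b2",(232,154.5),(468,348)),("nutA",(422,350),(225,171)),("nutB",(486.6,361),(174.6,176))):
    print(n,both((S,*u),(T,*v)).round(4))
```

```text
small [ 0.4619 -0.1027  0.0284]
mid [ 0.4569 -0.256   0.0296]
large [ 0.5686 -0.1714  0.0285]
b0 [ 0.7124 -0.0468  0.0466]
b1 [ 0.7271 -0.246   0.0491]
b2 [ 0.3405 -0.3248  0.0517]
nutA [0.687  0.1562 0.0717]
nutB [0.6758 0.2557 0.0733]
```

View pics/cs.png

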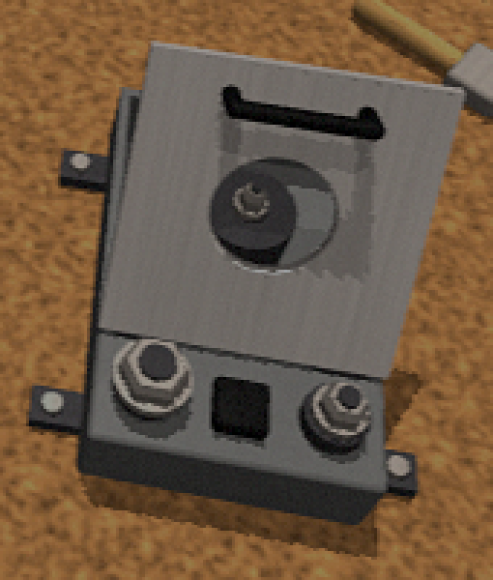

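View pics/ct.png

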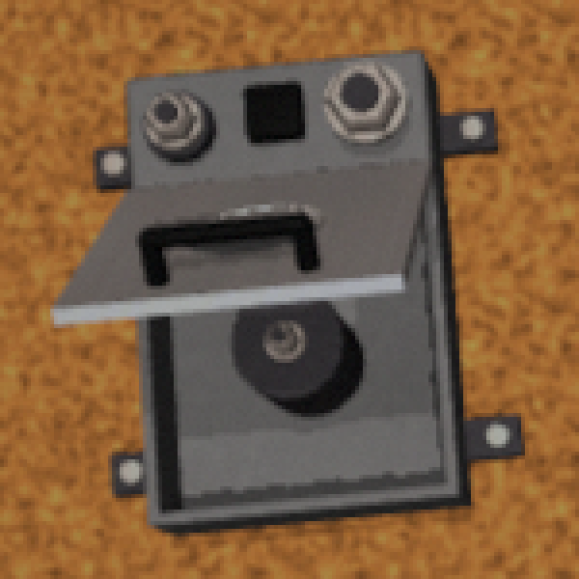

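View pics/scene0.png

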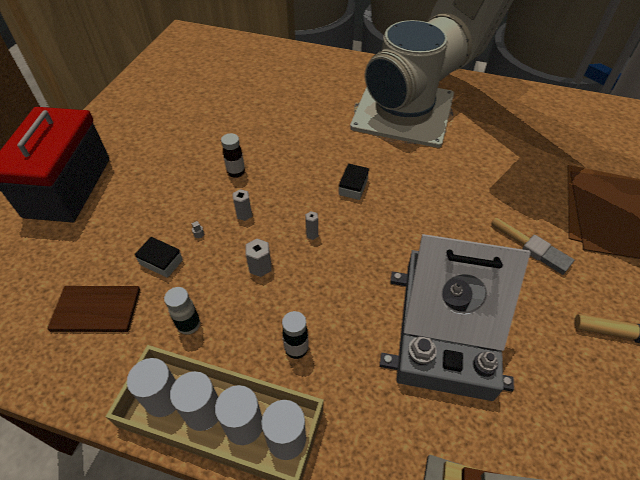

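The top crop at full-image (204,233), scene (456,290), shows the spindle nut is the smallest: about 11 px across the flange, against about 15 and 21 px for the parked nuts. So the small socket should fit. The cover is open, with the bar at about (189,204) in top and (474,260) in scene. All three sockets stand upright and clear of the bottles.

Run:
```python
from h import *
from scipy.spatial.transform import Rotation as R
from scipy.optimize import least_squares
S,T=[pickle.load(open(n+"0.pkl","rb")) for n in("scene","top")]
print("nut",both((S,456.2,290),(T,203.6,233)).round(4),"bar",both((S,474.5,259.7),(T,189.2,204.1)).round(4))
st=manip.state(); print(R.from_rotvec(st["ee_rot"]).as_matrix().round(3))
# fit unit pose + cover angle; pixels: top crop/3.86+(130,145); scene crop/2.9+(370,220)
t=lambda u,v:(T,130+u/3.86,145+v/3.86); s=lambda u,v:(S,370+u/2.9,220+v/2.9)
def cov(th,x,y,z): # from hinge, closed-frame coords (x fwd neg), rotated open
    c,n=np.cos(th),np.sin(th); return np.array([85+x*c+z*n, y, 55.5-x*n+z*c])/1000
obs=[(t(284,340),lambda th:np.array([0,0,.090])),(s(250,203),lambda th:np.array([0,0,.090])),
(t(365,90),lambda th:np.array([.122,-.05,.091])),(s(158,357),lambda th:np.array([.122,-.05,.091])),
(t(167,106),lambda th:np.array([.122,.05,.091])),(s(350,396),lambda th:np.array([.122,.05,.091])),
(s(152,44),lambda th:cov(th,-170,-80,8)),(s(463,88),lambda th:cov(th,-170,80,8)),
(t(405,277),lambda th:cov(th,-170,-80,8)),(t(53,308),lambda th:cov(th,-170,80,8)),
(s(303,117),lambda th:cov(th,-150,0,30)),(t(228,228),lambda th:cov(th,-150,0,30))]
def f(p):
    r=[]
    Rz=R.from_euler("z",p[2]).as_matrix()
    for (sn,u,v),g in obs:
        P=Rz@g(p[3])+[p[0],p[1],0]; r.append((proj(sn,P)[0]-[u,v]))
    return np.array(r).ravel()
k=least_squares(f,[.56,.19,.11,.9],loss="soft_l1"); p=k.x; print(p.round(4)); print(f(p).reshape(-1,2).round(1).tolist())
Rz=R.from_euler("z",p[2]).as_matrix()
for th in np.linspace(p[3],0,8): print(round(th,2),(Rz@cov(th,-150,0,30)+[p[0],p[1],0]).round(4))
```

```text
nut [0.5601 0.1937 0.0724] bar [0.5882 0.1946 0.2   ]
[[-0.957  0.29   0.   ]
 [ 0.29   0.957  0.   ]
 [-0.     0.    -1.   ]]
[0.56   0.1924 0.1055 0.9893]
[[-1.6, -1.6], [1.0, -5.8], [-1.5, 0.1], [-1.7, 1.0], [-0.7, 0.9], [-1.6, -0.4], [-1.6, -0.4], [-0.7, 1.2], [-0.8, -0.7], [-0.6, 0.2], [-1.1, 0.1], [-0.8, 0.8]]
0.99 [0.5875 0.1953 0.1973]
0.85 [0.5682 0.1932 0.1878]
0.71 [0.5504 0.1913 0.1757]
0.57 [0.5345 0.1897 0.1612]
0.42 [0.5208 0.1882 0.1446]
0.28 [0.5096 0.187  0.1261]
0.14 [0.501  0.1861 0.1063]
0.0 [0.4953 0.1855 0.0855]
```

{"api": "move_arm", "payload": {
  "series": [
    [0.33, -0.226, 0.03, 0, 0, 0.0425, 255],
    [0.33, -0.226, 0.03, 0, 0, 0.0425, 255],
    [0.33, -0.226, 0.03, 0, 0, 0.0425, 255],
    [0.33, -0.226, 0.03, 0, 0, 0.0425, 255],
    [0.33, -0.226, 0.03, 0, 0, 0.0425, 255],
    [0.33, -0.226, 0.03, 0, 0, 0.0425, 255],
    [0.33, -0.226, 0.03, 0, 0, 0.0425, 255],
    [0.33, -0.226, 0.03, 0, 0, 0.0425, 255],
    [0.33, -0.226, 0.03, 0, 0, 0.0425, 255],
    [0.33, -0.226, 0.03, 0, 0, 0.0425, 255],
    [0.33, -0.226, 0.03, 0, 0, 0.0425, 255],
    [0.33, -0.226, 0.03, 0, 0, 0.0425, 255],
    [0, 0, 0, 0, 0, 0, 255]
  ]
}}

```text
clock: 2.72
eef_pos: [0.6368, 0.1986, 0.273]
ee_rot: [0.163, -3.136, 0.001]
wrist_force: [0.4, 0.3, -0.4]
opening: -0.0002
finger_force: 0.0
```

{"api": "move_arm", "payload": {
  "series": [
    [0, 0, -0.36, 0, 0, 0, 255],
    [0, 0, -0.36, 0, 0, 0, 255],
    [-0.14, -0.015, 0, 0, 0, 0, 255],
    [-0.14, -0.015, 0, 0, 0, 0, 255],
    [-0.083, -0.009, -0.038, 0, 0, 0, 255],
    [-0.083, -0.009, -0.038, 0, 0, 0, 255],
    [-0.075, -0.008, -0.05, 0, 0, 0, 255],
    [-0.075, -0.008, -0.05, 0, 0, 0, 255],
    [-0.067, -0.007, -0.062, 0, 0, 0, 255],
    [-0.067, -0.007, -0.062, 0, 0, 0, 255],
    [-0.058, -0.006, -0.067, 0, 0, 0, 255],
    [-0.058, -0.006, -0.067, 0, 0, 0, 255],
    [-0.046, -0.005, -0.079, 0, 0, 0, 255],
    [-0.046, -0.005, -0.079, 0, 0, 0, 255]
  ]
}}

```text
clock: 4.47
eef_pos: [0.5227, 0.189, 0.1167]
ee_rot: [-0.167, 3.135, 0.0]
wrist_force: [8.8, 1.8, -4.0]
opening: 0.0004
finger_force: 5.1
```

{"api": "move_arm", "payload": {
  "series": [
    [0.05, 0.005, 0.1, 0, 0, 0, 255],
    [0, 0, 0.3, 0, 0, 0, 255],
    [-0.12, -0.012, 0, 0, 0, 0, 255],
    [-0.1, -0.01, 0, 0, 0, 0, 255],
    [-0.01, 0, -0.12, 0, 0, 0, 255],
    [-0.01, 0, -0.12, 0, 0, 0, 255],
    [-0.01, 0, -0.1, 0, 0, 0, 255],
    [-0.01, 0, -0.1, 0, 0, 0, 255],
    [0, 0, -0.08, 0, 0, 0, 255],
    [0, 0, 0, 0, 0, 0, 255]
  ]
}}

```text
clock: 5.72
eef_pos: [0.4965, 0.1869, 0.1018]
ee_rot: [0.168, -3.136, 0.0]
wrist_force: [-0.2, -0.5, 0.4]
opening: -0.0001
finger_force: 0.0
```

{"api": "move_arm", "payload": {
  "series": [
    [0, 0, -0.03, 0, 0, 0, 255],
    [0, 0, -0.03, 0, 0, 0, 255],
    [0, 0, -0.02, 0, 0, 0, 255],
    [0, 0, 0, 0, 0, 0, 255]
  ]
}}

```text
clock: 6.22
eef_pos: [0.4967, 0.1869, 0.0929]
ee_rot: [0.167, -3.137, -0.0]
wrist_force: [0.2, 0.6, 0.2]
opening: -0.0002
finger_force: 0.0
```

Run:
```python
from h import *
ims=[]
for c,b in(("scene",(200,400,370,560)),("top",(130,300,110,290))):
    s=viewer.snapshot(c); pickle.dump(s,open(c+"1.pkl","wb")); a=s["image"][b[0]:b[1],b[2]:b[3]]
    ims.append(cv2.resize(a,(400,int(400*a.shape[0]/a.shape[1])),interpolation=3))
h=max(i.shape[0] for i in ims); cv2.imwrite("pics/c1.png",np.hstack([cv2.copyMakeBorder(i,0,h-i.shape[0],0,0,0) for i in ims]))
```

```text
(no output)
```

View pics/c1.png

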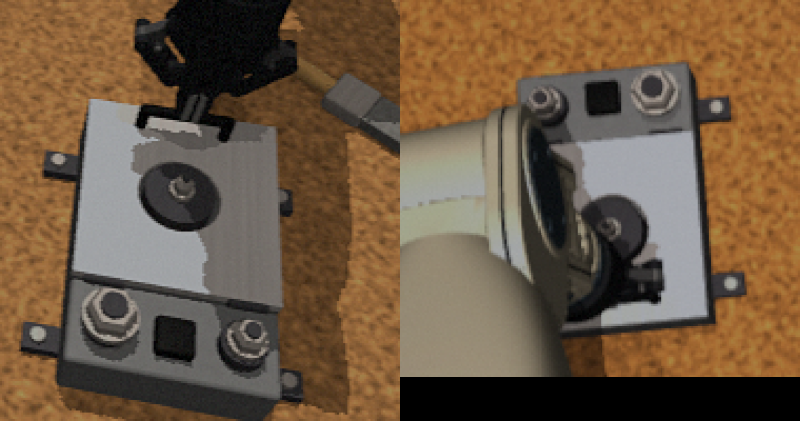

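The cover now looks closed or nearly so, with the opening around the nut (scene crop 182,190) and the fingertips just over the bar. I'll press down to confirm.

{"api": "move_arm", "payload": {
  "series": [
    [0, 0, -0.02, 0, 0, 0, 255],
    [0, 0, -0.02, 0, 0, 0, 255],
    [0, 0, -0.02, 0, 0, 0, 255],
    [0, 0, 0, 0, 0, 0, 255]
  ]
}}

```text
clock: 6.82
eef_pos: [0.497, 0.187, 0.0896]
ee_rot: [-0.168, 3.133, 0.001]
wrist_force: [-13.5, -4.0, 42.0]
opening: -0.0004
finger_force: 20.6
```

{"api": "move_arm", "payload": {
  "series": [
    [0, 0, 0.46, 0, 0, 0, 255],
    [0, 0, 0.46, 0, 0, 0, 0],
    [-0.048, -0.4, 0, 0, 0, 0, 0],
    [-0.048, -0.4, 0, 0, 0, 0, 0],
    [-0.048, -0.4, 0, 0, 0, 0, 0],
    [-0.048, -0.4, 0, 0, 0, 0, 0],
    [-0.048, -0.4, 0, 0, 0, 0, 0],
    [-0.048, -0.4, 0, 0, 0, 0, 0],
    [0, 0, 0, 0, 0, 0, 0]
  ]
}}

```text
clock: 7.95
eef_pos: [0.4619, -0.1038, 0.196]
ee_rot: [0.161, -3.137, 0.001]
wrist_force: [1.2, 0.2, 0.1]
opening: 0.0854
finger_force: 0.0
```

Run:
```python
from h import *
S0,T0=[pickle.load(open(n+"0.pkl","rb")) for n in("scene","top")]
s=viewer.snapshot("scene"); t=viewer.snapshot("top"); pickle.dump(s,open("scene2.pkl","wb")); pickle.dump(t,open("top2.pkl","wb"))
a=[cv2.resize(T0["image"][265:305,333:373],(400,400),interpolation=2),cv2.resize(S0["image"][205:245,291:331],(400,400),interpolation=2)]
b=[cv2.resize(t["image"][202:262,174:234],(200,200),interpolation=2),cv2.resize(s["image"][260:320,425:485],(200,200),interpolation=2),cv2.resize(s["image"][150:350,200:400],(200,200)),cv2.resize(t["image"][130:300,130:300],(200,200))]
cv2.imwrite("pics/c2.png",np.vstack([np.hstack(a),np.hstack(b)]))
```

```text
(no output)
```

View pics/c2.png

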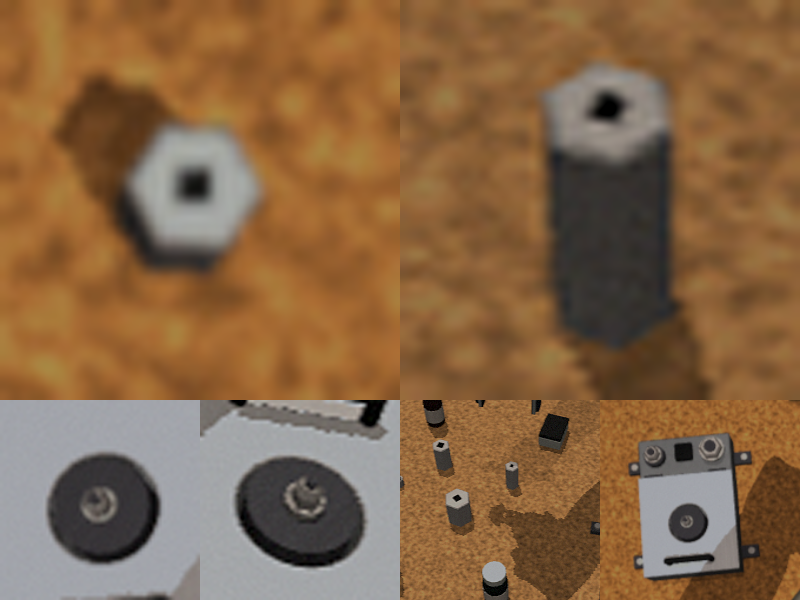

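Top crop: the small socket has flats facing world ±x, with its top centre at about (352,283.6). The cover is closed around the small nut, with the stud at top (203.2,233.2) and scene (456.9,286.2).

Run:
```python
from h import *
from scipy.spatial.transform import Rotation as R
S,T=[pickle.load(open(n+"2.pkl","rb")) for n in("scene","top")]
print("nut",both((S,456.9,286.2),(T,203.1,233.2)).round(4),atz(T,203.1,233.2,.09).round(4),atz(S,456.9,286.2,.09).round(4))
u,v=(311.2,215.3),(351.9,283.6)
print("sock",both((S,*u),(T,*v)).round(4),atz(T,*v,.06).round(4),atz(S,*u,.06).round(4))
# hole outline in top: dark region on cover
for s,c in((T,(204,234)),(S,(455,290))):
    g=cv2.cvtColor(s["image"],cv2.COLOR_BGR2GRAY); x,y=c; w=g[y-25:y+25,x-25:x+25]
    m=(w<100).astype(np.uint8); k=max(cv2.findContours(m,0,1)[0],key=cv2.contourArea); e=cv2.fitEllipse(cv2.convexHull(k)); print(e, atz(s,e[0][0]+x-25,e[0][1]+y-25,.0635).round(4))
# unit corner/parked nuts check of the model (.56,.1924,.1055)
```

```text
nut [0.5581 0.1927 0.0811] [0.5565 0.1899 0.09  ] [0.5642 0.1923 0.09  ]
sock [ 0.4632 -0.0996  0.0591] [ 0.4632 -0.0998  0.06  ] [ 0.4639 -0.0992  0.06  ]
((25.607730865478516, 25.18758773803711), (32.2863655090332, 33.37689208984375), 59.073699951171875) [0.5594 0.1926 0.0635]
((24.62254524230957, 28.29784393310547), (31.464326858520508, 39.7181510925293), 114.14216613769531) [0.5613 0.194  0.0635]
```

{"api": "move_arm", "payload": {
  "series": [
    [0, 0, -0.2, 0, 0, 0.17, 0],
    [0, 0, -0.2, 0, 0, 0.17, 0],
    [0, 0, -0.1, 0, 0, 0.171, 0],
    [0, 0, 0, 0, 0, 0, 0]
  ]
}}

```text
clock: 8.55
eef_pos: [0.4618, -0.0996, 0.1356]
ee_rot: [0.791, -3.039, -0.002]
wrist_force: [0.0, -0.4, 1.0]
opening: 0.0853
finger_force: 0.0
```

{"api": "move_arm", "payload": {
  "series": [
    [0.014, 0, -0.4, 0, 0, 0, 0],
    [0, 0, -0.38, 0, 0, 0, 0],
    [0, 0, -0.2, 0, 0, 0, 0],
    [0, 0, 0, 0, 0, 0, 255],
    [0, 0, 0, 0, 0, 0, 255],
    [0, 0, 0, 0, 0, 0, 255],
    [0, 0, 0, 0, 0, 0, 255],
    [0, 0, 0, 0, 0, 0, 255],
    [0, 0, 0, 0, 0, 0, 255]
  ],
  "newtons": 60
}}

```text
clock: 9.68
eef_pos: [0.4646, -0.1013, 0.0199]
ee_rot: [-0.789, 3.039, -0.002]
wrist_force: [-0.9, 1.4, 6.1]
opening: 0.0233
finger_force: 58.4
```

{"api": "move_arm", "payload": {
  "series": [
    [0, 0, 0.2, 0, 0, 0, 255],
    [0, 0, 0.4, 0, 0, 0, 255],
    [0, 0, 0.48, 0, 0, 0, 255],
    [0.1136, 0.35, 0, 0, 0, 0.022, 255],
    [0.1136, 0.35, 0, 0, 0, 0.022, 255],
    [0.1136, 0.35, 0, 0, 0, 0.022, 255],
    [0.1136, 0.35, 0, 0, 0, 0.022, 255],
    [0.1136, 0.35, 0, 0, 0, 0.022, 255],
    [0.1136, 0.35, 0, 0, 0, 0.022, 255],
    [0.1136, 0.35, 0, 0, 0, 0.022, 255],
    [0, 0, -0.2, 0, 0, 0, 255],
    [0, 0, 0, 0, 0, 0, 255],
    [0, 0, 0, 0, 0, 0, 255]
  ]
}}

```text
clock: 11.3
eef_pos: [0.5594, 0.1926, 0.1252]
ee_rot: [-0.971, 2.987, -0.0]
wrist_force: [-0.6, -0.3, -0.5]
opening: 0.023
finger_force: 59.0
```

Run:
```python
from h import *
s=viewer.snapshot("scene"); a=s["image"]
print(manip.state()["wrist_force"],manip.state()["eef_pos"])
p=proj(s,[[.56,.1927,.089],[.56,.1927,.101],[.5,.1927,.0635]]); print(p.round(1))
cv2.imwrite("pics/c3.png",cv2.resize(a[220:350,380:540],None,fx=5,fy=4.6,interpolation=2))
```

```text
[-0.03938729 -0.55727589 -0.95805783] [0.55957444 0.19251295 0.12540373]
[[457.3 284.5]
 [458.9 280.7]
 [458.3 265.3]]
```

View pics/c3.png

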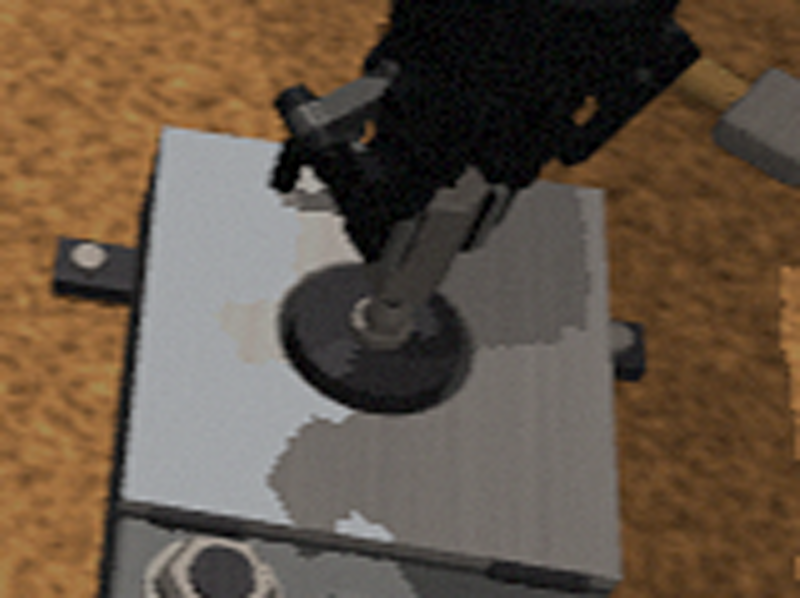

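The socket hangs upright just above the stud (crop 385,320), and the cover is still closed.

{"api": "move_arm", "payload": {
  "series": [
    [0, 0, -0.06, 0, 0, 0, 255],
    [0, 0, -0.05, 0, 0, 0, 255],
    [0, 0, -0.04, 0, 0, 0, 255],
    [0, 0, -0.04, 0, 0, 0, 255],
    [0, 0, 0, 0, 0, 0, 255]
  ]
}}

```text
clock: 11.98
eef_pos: [0.559, 0.1929, 0.1009]
ee_rot: [0.972, -2.987, -0.0]
wrist_force: [0.9, 0.8, -1.3]
opening: 0.0229
finger_force: 59.0
```

{"api": "move_arm", "payload": {
  "series": [
    [0, 0, -0.02, 0, 0, 0, 255],
    [0, 0, -0.02, 0, 0, 0, 255],
    [0, 0, -0.015, 0, 0, 0, 255],
    [0, 0, 0, 0, 0, 0, 255],
    [0, 0, 0, 0, 0, 0, 255]
  ]
}}

```text
clock: 12.6
eef_pos: [0.5593, 0.193, 0.095]
ee_rot: [-0.972, 2.987, 0.0]
wrist_force: [-0.7, 0.5, 1.7]
opening: 0.0233
finger_force: 59.3
```

{"api": "move_arm", "payload": {
  "series": [
    [0, 0, -0.01, 0, 0, 0, 255],
    [0, 0, -0.01, 0, 0, 0, 255],
    [0, 0, 0, 0, 0, 0, 255],
    [0, 0, 0, 0, 0, 0, 255]
  ]
}}

```text
clock: 13.1
eef_pos: [0.5595, 0.1931, 0.0948]
ee_rot: [-0.971, 2.985, -0.001]
wrist_force: [-7.0, -1.8, 20.7]
opening: 0.0236
finger_force: 61.9
```

{"api": "move_arm", "payload": {
  "series": [
    [0, 0, 0.009, 0, 0, 0, 255],
    [0, 0, 0, 0, 0, 0, 255],
    [0, 0, 0, 0, 0, 0, 255],
    [0, 0, 0, 0, 0, 0, 255]
  ]
}}

```text
clock: 13.6
eef_pos: [0.5594, 0.193, 0.0949]
ee_rot: [-0.972, 2.986, -0.0]
wrist_force: [-3.9, -0.9, 12.0]
opening: 0.0231
finger_force: 60.3
```

Run:
```python
from h import *
s=viewer.snapshot("scene"); a=s["image"]
st=manip.state(); print(st["wrist_force"],st["eef_pos"],st["moment"])
cv2.imwrite("pics/c4.png",np.hstack([cv2.resize(a[130:370,160:400],(400,400)),cv2.resize(a[220:380,390:550],(400,400),interpolation=2)]))
```

```text
[-3.92044685 -0.53065316 12.17443282] [0.55939179 0.1930269  0.09485925] [-0.1515648   0.90811856  0.02374347]
```

View pics/c4.png

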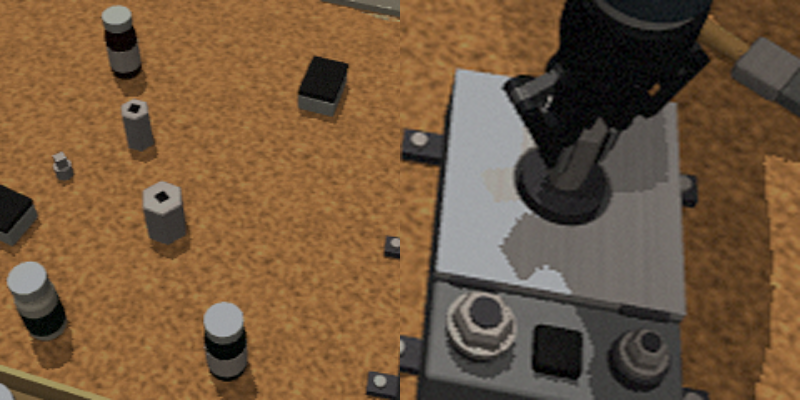

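The socket sits over the nut (right half, about 575,180) with the cover closed. The other two sockets and all the bottles are upright.

```bash
python3 -c "
from rig import manip
print(manip.sign_off())"
```

```text
the job is handed in; nothing more can be done
None
```

I closed the cover and seated the small socket fully on the 14 mm spindle nut: its foot stopped at about 75 mm. I handed in still gripping it and pressing down with about 12 N, with the other two sockets and all the bottles standing.

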